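# Weigh rock chips into the lidded steel can

### The job

Weigh the dried rock chips into the steel can: lift the handled can off the tripod and stand it on the middle of the scale's platter, then take the weighing tray and tip all the chips into the can, with the tray's open lip held close over the can's mouth. Set the empty tray down flat on the bench, off the scale, and fit the lid squarely onto the can so that the chips take up no moisture. Leave the tripod and everything else on the bench where they stand.

Things in the scene. Friction and masses are not known exactly. Their poses are not given: they have to be found in the camera images.
- scale: Low ivory bench scale, 264 x 183 x 46 mm, fixed; origin at the centre of its underside on the bench, its keys and display face its own -x; its square platter, 168 x 176 mm, lies towards its +x.
- platter_mid (a point): Centre of the top face of the scale's platter, 46 mm above the bench.
- tripod: Low dark steel ring tripod, 75 mm high: a ring 88 mm over its outside on three legs, feet within 54 mm of its axis; origin on the bench under its centre. The can starts on its ring.
- can: Round open stainless-steel can, 96 mm outside, 95 mm high, wall 2.5 mm (mouth 91 mm), about 0.25 kg. Origin at the centre of its underside, z up. Strap handle at its own -x side: an upright strap 14 mm wide (along the can's y), 6 mm thick, its middle 84 mm from the axis, 26 to 88 mm above the underside, with level arms to the wall at both ends; 32 mm of finger room between strap and wall.
- can_handle (a point): Point on the middle of the handle's upright strap, 84 mm from the can's axis on its -x side, 70 mm above the can's underside.
- can_mouth (a point): Centre of the can's mouth, in the plane of the rim, 95 mm above its underside.
- lid: Round steel lid for the can, 100 mm across, 35 mm high, 0.09 kg, lying plug down on the bench. Origin at the centre of its underside, z up. Plug 85 mm across and 6 mm deep, to go into the mouth; flange 100 mm across whose underside (6 mm above the origin) rests on the can's rim; low dome up to 14 mm; neck; knob 22 mm across from 20 to 35 mm above the origin.
- tray: Aluminium weighing tray, 130 mm long, 58 mm wide outside, sides and rear wall 24 mm high, sheet 2 mm, 0.12 kg. Origin at the centre of its underside, z up, long axis x: rear wall at x = +65 mm, open at x = -65 mm; the side walls slope from 24 mm high (x = -20 mm) down to 8 mm at the open end. With the chips it balances about 13 mm towards the rear wall.
- tray_lip (a point): Middle of the tray's open lip, at x = -65 mm, y = 0 on the tray, on its floor (2 mm above its underside).
- chip0: Grey rock chip, irregular, about 22 x 20 x 16 mm, about 22 g; origin at its middle. Starts lying in the tray.
- chip1: Grey rock chip, irregular, about 22 x 20 x 16 mm, about 22 g; origin at its middle. Starts lying in the tray.
- chip2: Grey rock chip, irregular, about 22 x 20 x 16 mm, about 22 g; origin at its middle. Starts lying in the tray.
- chip3: Grey rock chip, irregular, about 22 x 20 x 16 mm, about 22 g; origin at its middle. Starts lying in the tray.
- chip4: Grey rock chip, irregular, about 22 x 20 x 16 mm, about 22 g; origin at its middle. Starts lying in the tray.
- beaker: Empty glass beaker, 74 mm across and 95 mm high, standing behind the scale; bystander. Origin at the centre of its underside.
- drop_bottle: Small bottle with cap, 29 mm across and 63 mm high, standing right of the middle microscope; bystander. Origin at the centre of its underside.
- timer: White bench timer, 62 x 68 x 19 mm, lying at the far right; bystander. Origin at the centre of its underside.
Mind the look-alikes: they are no part of the job. There is more than one size of the tray; the one meant has the size given above.

How it is judged:
On the way, in this order (a step that is already met when the one before it is completed fails the run):
1. the can stands upright and released on the scale's platter, its axis within 45 mm of the platter's middle (horizontal distance between can and platter_mid below 0.045 m and z of can in the frame of platter_mid between -0.008 and 0.008 m and angle between can's own z axis and vertical below 0.08 rad and contact force between the fingers and can below 0.1 N), for 0.3 s.
2. the tray is tipped by more than 20 degrees with its lip close over the can's mouth (within 60 mm sideways, at most 70 mm above the rim) (angle between tray's own z axis and vertical above 0.35 rad and horizontal distance between tray_lip and can_mouth below 0.06 m and z of tray_lip in the frame of can between 0.03 and 0.165 m), for 0.05 s.
3. all five chips lie inside the can, which still stands on the platter (horizontal distance between can and platter_mid below 0.045 m and z of can in the frame of platter_mid between -0.008 and 0.008 m and angle between can's own z axis and vertical below 0.08 rad and horizontal distance between each of chip0, chip1, chip2, chip3, chip4 and can below 0.046 m and z of chip0 in the frame of can between 0 and 0.08 m and z of chip1 in the frame of can between 0 and 0.08 m and z of chip2 in the frame of can between 0 and 0.08 m and z of chip3 in the frame of can between 0 and 0.08 m and z of chip4 in the frame of can between 0 and 0.08 m), for 0.2 s.
At the end, for the whole second after the job is handed in: Can upright at rest on the platter, axis within 45 mm of its middle, all five chips inside; lid seated on its rim (6 mm off centre, 0.04 rad off square at most); empty tray flat on the bench, not touching the scale; tripod standing within 40 mm of where it was (all of step 3 and horizontal distance between lid and can below 0.006 m and z of lid in the frame of can between 0.085 and 0.0915 m and angle between the z axis of lid and the z axis of can, either way round below 0.04 rad and angle between lid's own z axis and vertical below 0.12 rad and height (world z) of tray between -0.01 and 0.012 m and angle between tray's own z axis and vertical below 0.1 rad and contact force between tray and scale below 0.05 N and angle between tripod's own z axis and vertical below 0.06 rad and distance of tripod from where it was at the start of the episode below 0.04 m and linear speed of each of can, lid, tray below 0.02 m/s).
It fails at once if the beaker, the small bottle or the timer is moved by more than 30 mm (distance of any of beaker, drop_bottle, timer from where it was at the start of the episode above 0.03 m).
It also fails if it takes over 72 s, if anything falls off the work surface, if the arm or the gripper's body presses on something with over 40 N, if the wrist force passes 120 N, or if a joint passes its speed limit or range.

### The arm

A 6-joint arm with a two-finger parallel gripper is mounted at the origin on a cart in front of the work surface, level with it; the furniture and walls round the work are solid. World frame = base frame: x ahead of the robot, y to its left, z up, the work surface at z = 0. Lengths are in m, angles in rad, forces in N, time in s.
With the tool pointing down it reaches from about 0.25 to 0.775 m from the base axis. Payload 4 kg.
Tool frame: the origin (TCP) lies between the finger pads; the fingertips stand 11 mm ahead of it and the grasp point (between the pads) lies 8 mm behind it (robot.tip_extent is the z of the fingertips in the tool frame, in m); z points along the fingers, y is the line along which they close (so a half turn about z gives the same grasp; the last joint's range is limited). The gripper opens to 94 mm and grips with 3 to 60 N. Pads are 16 mm wide; open, the fingers measure 119 mm over their backs; the gripper's body (75 mm by 177 mm) begins 78 mm behind the grasp point.
Start: joints at [-1.39, 0.087, 1.371, -0, 1.684, -0.103], TCP at [0.154, -0.528, 0.217] pointing down, gripper open.
Joint ranges: [-3.1, 3.1], [-0.76, 2.03], [0.27, 2.55], [-1.08, 4.22], [0.17, 2.65], [-2.57, 2.57]. Speed limits (rad/s): [2.79, 2.79, 3.14, 3.14, 3.14, 3.14].

### API

Orientations are given as [roll, pitch, yaw] about the fixed x, y, z axes, in that order (R = Rz(yaw) Ry(pitch) Rx(roll)).
In Python, from bench import robot, imaging gives the robot as it stands.
- The arm moves only by the shell command python3 -m pendant 'ROWS'. ROWS is JSON, a list of rows, each a list of 7 numbers: the shift along the world's x, y, z in cm, then the turn, a rotation vector about the world's x, y, z in degrees, then the opening, from 0 (shut) to 1 (fully open). In form: [[dx, dy, dz, ax, ay, az, jaw], ...]. A call has 1 to 8 rows; each row shifts and turns the commanded pose from where the row before left it; what a row does not reach is not made up. A row lasts 1/10 s, in which the tool goes at most 50 mm and 8.59 degrees, less where a joint would pass 70% of its speed; a pose out of reach is approached as far as the arm can. A call is refused whole if a number of a shift passes 5 or a number of a turn 8.59, either way. A call with a gripper value outside its range is refused whole. The fingers move at their own pace and stop on an object; the grip force is fixed at half the most. Time passes only in rows, so rows that do not move let the fingers close. It gives the time, the measured TCP pose, the force, the opening and the grip force at its end, in the units of the state.
- robot.get_obs(): the state, without advancing time (a new reading comes with each control period).
- imaging.snapshot(name): name is "scene" or "top" or "wrist"; returns the picture (480x640x3 uint8, red, green, blue); there is no depth.
- imaging.camera_params(name): a dict with "camera_matrix" (3x3 intrinsics, pixels), "R" (3x3) and "t" (3): a world point X has camera coordinates R X + t. Camera axes: x right, y down, z forward; pixel columns grow to the right and rows downward; lengths in m; the calibration is good to about 2 mm. A picture is of the moment at which its call begins: read the wrist's pose just before it. camera_params takes no time and is no camera call; for the wrist camera it gives the pose at the moment of the call.
- robot.close_job(): hands the job in; it is judged then, once.
The state is a dict: "time": time; "joint_positions": joint angles; "qvel": joint speeds; "joint_torque": joint torques, N m; "tool_pos": TCP position; "ee_rot": TCP orientation; "wrist_force": force on the tool from outside, world axes, zero at the start; "wrist_torque": the same for the moment, N m; "width": finger opening in m; "finger_force": force on a finger pad.
Only numpy, scipy, OpenCV 4.12 (cv2) and the standard library are available. Lean on these libraries where they do the work, as an engineer would, in place of code of your own. Each camera call takes 0.05 s, during which the arm holds its last target. There are 200 camera calls.

## Working session

There is one attempt and no reset: what is moved stays moved. The work goes in short steps, Python scripts to look and compute and a shell command to move; the robot and the scene stay as the last step left them, time stands still between calls to the robot, and variables do not carry over. Pictures are saved under pics/ and viewed, at most 10 in all, crops included, and the job is handed in when it is done.

```bash
mkdir -p pics; ls; python3 - <<'E'
from bench import robot, imaging
import cv2,numpy as np
for n in("scene","top"):
    im=imaging.snapshot(n); cv2.imwrite(f"pics/{n}0.png",im[:,:,::-1])
    p=imaging.camera_params(n); print(n,np.round(p["camera_matrix"],1).tolist(),np.round(-p["R"].T@p["t"],3),np.round(p["R"],2).tolist())
o=robot.get_obs();print(o["time"],o["tool_pos"],o["ee_rot"],robot.tip_extent)
E
```

```text
pics
scene [[569.0, 0.0, 322.5], [0.0, 569.0, 231.9], [0.0, 0.0, 1.0]] [-0.063 -1.143  0.924] [[0.85, -0.53, -0.01], [-0.31, -0.48, -0.82], [0.43, 0.7, -0.57]]
top [[433.5, 0.0, 317.1], [0.0, 433.5, 240.6], [0.0, 0.0, 1.0]] [ 0.442 -0.126  1.445] [[0.01, -1.0, 0.03], [-0.99, -0.01, -0.11], [0.11, -0.03, -0.99]]
0.1 [ 0.15392822 -0.5275271   0.21542211] [-3.13960623e+00 -1.68887490e-04  2.83823712e-01] 0.011
```

View pics/scene0.png

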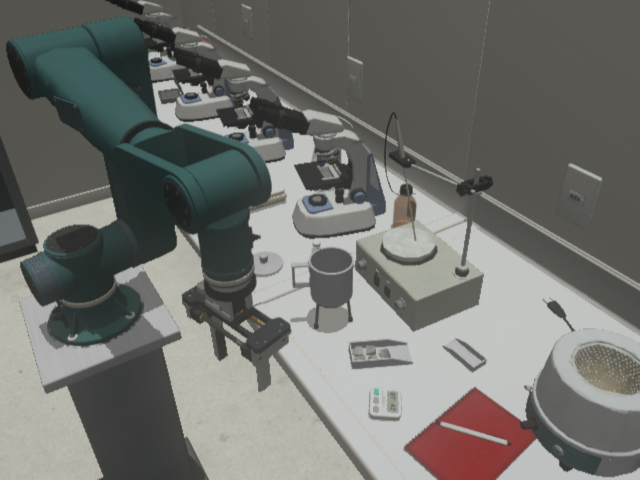

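View pics/top0.png

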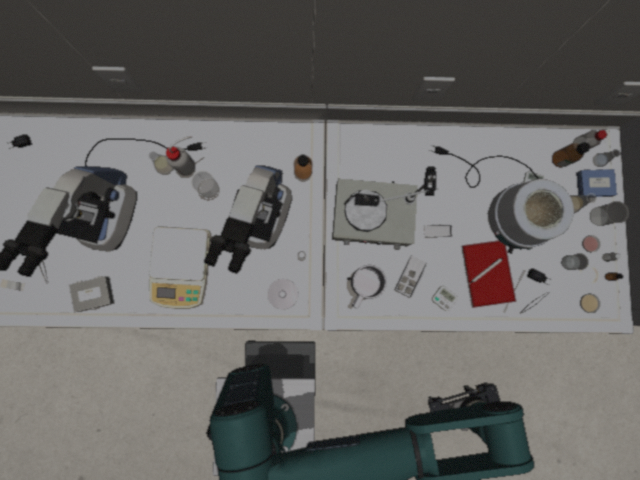

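Scene: the tray with chips is at scene (380,353) / top (410,277). The look-alike small tray is at scene (465,353) / top (438,231), and the timer at top (443,296). The can is at top (366,282), the lid at (282,293), the scale at (180,267) and the bottle at (301,255). I choose the tray at (410,277) and check it in a close crop.

```bash
cat > h.py <<'E'
from bench import robot, imaging
import cv2,numpy as np
def ray(n,uv,z,p=None):
    p=p or imaging.camera_params(n);K,R,t=p["camera_matrix"],p["R"],p["t"]
    c=-R.T@t;d=R.T@np.linalg.inv(K)@np.array([*uv,1.]);return c+d*(z-c[2])/d[2]
def proj(n,X,p=None):
    p=p or imaging.camera_params(n);x=p["camera_matrix"]@(p["R"]@np.array(X)+p["t"]);return x[:2]/x[2]
E
python3 - <<'E'
from h import *
a=cv2.imread("pics/top0.png");s=cv2.imread("pics/scene0.png")
c1=cv2.resize(a[222:318,335:467],(792,576),interpolation=cv2.INTER_CUBIC);cv2.imwrite("pics/c1.png",c1)
c2=cv2.resize(a[220:320,140:310],(799,470),interpolation=cv2.INTER_CUBIC);cv2.imwrite("pics/c2.png",c2)
E
```

```text
(no output)
```

View pics/c1.png

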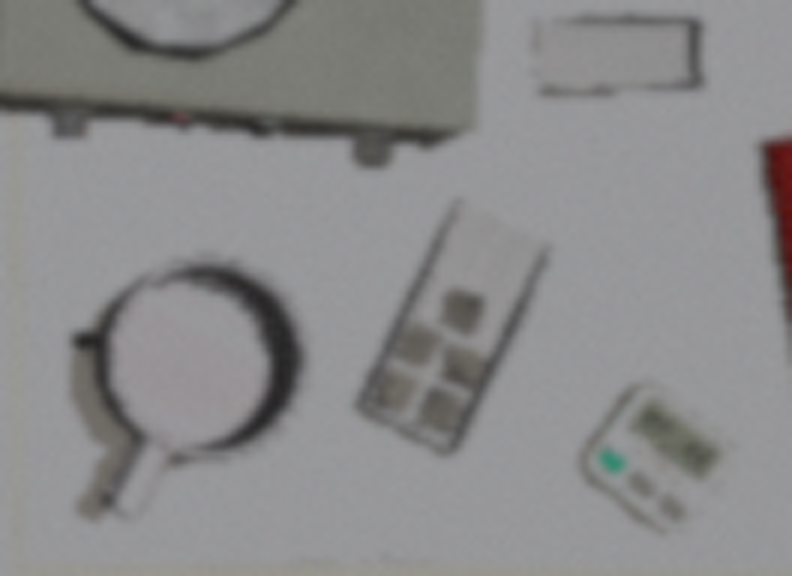

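View pics/c2.png

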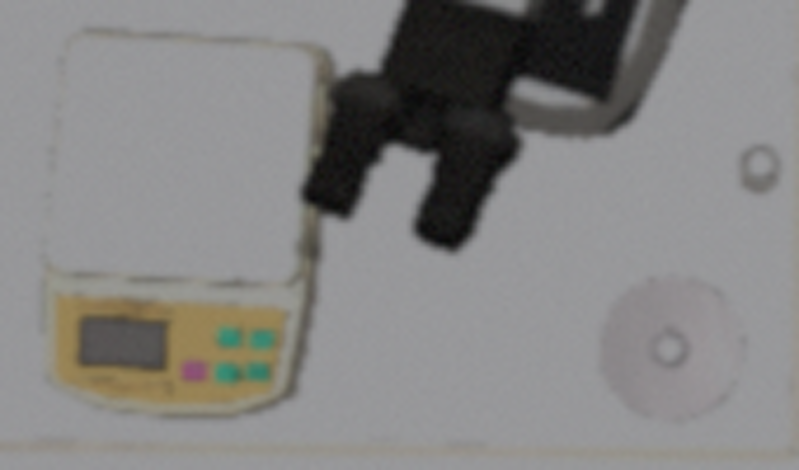

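```bash
python3 - <<'E'
from h import *
g1=lambda u,v:(335+u/6-.4,222+v/6-.4); g2=lambda u,v:(140+u/4.7-.4,220+v/4.7-.4)
P=lambda g,u,v,z:print(np.round(ray("top",g(u,v),z)[:2],3),end=" ")
for nm,g,pts in [("can c,handle",g1,[(200,357,.17),(100,357,.17),(300,357,.17),(130,508,.163)]),
 ("tray RL RR FR FL",g1,[(360,408,.024),(452,452,.024),(548,245,.008),(460,200,.008)]),
 ("chips",g1,[(463,310,.012),(414,345,.012),(460,365,.012),(392,390,.012),(440,408,.012)]),
 ("small",g1,[(538,20,.01),(700,20,.01),(700,88,.01),(540,92,.01)]),
 ("platter",g2,[(72,32,.046),(325,48,.046),(302,283,.046),(48,272,.046)]),
 ("lid flange,knob",g2,[(673,348,.008),(601,348,.008),(745,348,.008),(670,347,.035)]),
 ("bottle",g2,[(760,165,.063)]),("eyep",g2,[(315,205,.2),(315,205,.3),(440,240,.25)]),
 ("timer",g1,[(650,460,.019)])]:
  print(nm,end=": ");[P(g,*p) for p in pts];print()
# eyepiece from scene: project candidates
print("beaker",ray("top",(205,185),.095))
for z in(.2,.25,.3): print(z,[proj("scene",ray("top",g2(u,v),z)).round() for u,v in((315,205),(440,240))])
w=imaging.camera_params("wrist");c=-w["R"].T@w["t"];o=robot.get_obs();print("wristcam",c-o["tool_pos"],w["R"].round(2).tolist(),w["camera_matrix"][0,0])
print([x for x in dir(robot) if x[0]!="_"],[x for x in dir(imaging) if x[0]!="_"])
E
```

```text
can c,handle: [ 0.464 -0.31 ] [ 0.463 -0.26 ] [ 0.465 -0.359] [ 0.39  -0.276] 
tray RL RR FR FL: [ 0.44  -0.418] [ 0.417 -0.468] [ 0.531 -0.527] [ 0.556 -0.478] 
chips: [ 0.494 -0.478] [ 0.475 -0.451] [ 0.464 -0.476] [ 0.45  -0.438] [ 0.44  -0.465] 
small: [ 0.657 -0.523] [ 0.659 -0.615] [ 0.62  -0.614] [ 0.617 -0.523] 
platter: [0.633 0.362] [0.625 0.189] [0.464 0.199] [0.469 0.37 ] 
lid flange,knob: [ 0.422 -0.052] [ 0.422 -0.002] [ 0.423 -0.102] [ 0.423 -0.051] 
bottle: [ 0.547 -0.111] 
eyep: [0.508 0.157] [0.503 0.134] [0.486 0.072] 
timer: [ 0.413 -0.579] 
beaker [0.76081038 0.19559193 0.095     ]
0.2 [array([252., 159.]), array([258., 172.])]
0.25 [array([252., 144.]), array([258., 156.])]
0.3 [array([251., 128.]), array([257., 140.])]
wristcam [0.06460868 0.01735594 0.16844582] [[0.28, -0.96, -0.0], [-0.93, -0.27, 0.23], [-0.22, -0.06, -0.97]] 333.2101188157749
['IKError', 'close_job', 'get_obs', 'tip_extent'] ['camera_params', 'snapshot']
```

```bash
python3 -m pendant '[[0,0,5,0,0,0,1],[3,4,4,0,0,0,1],[4,4.5,3,0,0,0,1],[4,5,3,0,0,0,1],[4,5,0,0,0,0,1]]'
```

```text
time: 0.6
tool_pos: [0.2676, -0.3886, 0.3444]
ee_rot: [3.136, -0.001, 0.282]
wrist_force: [0.9, -1.0, 1.0]
width: 0.0938
finger_force: 0.0
```

Sizes check out (can 99 mm, tray 131 x 55 mm, platter about 170 mm). I'll go over the can's +y rim and refine with the wrist camera.

```bash
python3 -m pendant '[[4.5,3.1,-1.5,0,0,-4,0.5],[4.5,3.1,-1.5,0,0,-4,0.5],[4.5,3.1,-1.5,0,0,-4,0.5],[4.5,3.1,-1.5,0,0,-4,0.5],[0,0,0,0,0,0,0.5],[0,0,0,0,0,0,0.5]]'
python3 - <<'E'
from h import *
im=imaging.snapshot("wrist");p=imaging.camera_params("wrist");cv2.imwrite("pics/w1.png",im[:,:,::-1])
import pickle;pickle.dump(p,open("w1.pkl","wb"))
for X in((.464,-.31,.17),(.464,-.262,.17),(.39,-.276,.163)):print(proj("wrist",X,p))
E
```

```text
time: 1.2
tool_pos: [0.4256, -0.2787, 0.2873]
ee_rot: [-3.141, 0.002, 0.008]
wrist_force: [-0.2, -0.9, -0.3]
width: 0.0495
finger_force: 0.0
[350.9001606  192.81348298]
[294.83370838 192.47064045]
[311.07770047 271.88721314]
```

View pics/w1.png

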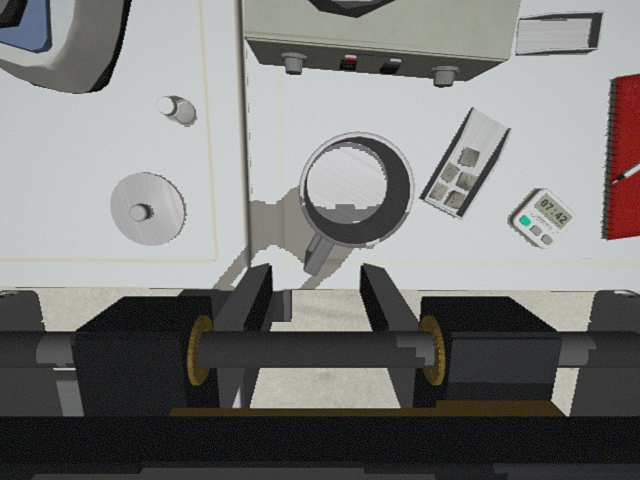

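Wrist view: rim spans (299–414, 131–249), so its centre is about (357,190). The lid is at (148,208) with its knob at (140,212), and the tray runs (422,200), (461,217), (509,129), (474,108).

```bash
python3 - <<'E'
from h import *
import pickle;p=pickle.load(open("w1.pkl","rb"))
for n,pts in dict(can=[(357,190,.17),(299,190,.17),(414,190,.17),(357,131,.17),(357,249,.17)],strap=[(308,268,.163),(318,272,.163)],lid=[(148,208,.009),(110,208,.009),(186,208,.009),(136,211,.035)],tray=[(422,198,.024),(461,217,.024),(509,129,.008),(474,108,.008)],bottle=[(166,106,.063)]).items():
  print(n,[ray("wrist",q[:2],q[2],p)[:2].round(3).tolist() for q in pts])
E
```

```text
can [[0.466, -0.315], [0.466, -0.266], [0.467, -0.364], [0.515, -0.313], [0.414, -0.317]]
strap [[0.394, -0.273], [0.39, -0.282]]
lid [[0.426, -0.053], [0.426, -0.002], [0.426, -0.104], [0.426, -0.05]]
tray [[0.443, -0.418], [0.419, -0.471], [0.531, -0.527], [0.556, -0.479]]
bottle [[0.548, -0.113]]
```

```bash
python3 -m pendant '[[3.9,1.1,0,0,0,0,0.5],[0,0,-3,0,0,0,0.5],[0,0,-4,0,0,0,0.5],[0,0,-3.5,0,0,0,0.5],[0,0,-2.5,0,0,0,0.5],[0,0,-1,0,0,0,0.5],[0,0,0,0,0,0,0.5]]'
python3 -m pendant '[[0,0,0,0,0,0,0.2],[0,0,0,0,0,0,0.1],[0,0,0,0,0,0,0],[0,0,0,0,0,0,0],[0,0,0,0,0,0,0],[0,0,0,0,0,0,0]]'
```

```text
time: 1.95
tool_pos: [0.4631, -0.2694, 0.1475]
ee_rot: [-3.141, 0.002, 0.002]
wrist_force: [-0.4, -0.7, 0.2]
width: 0.047
finger_force: 0.0
time: 2.55
tool_pos: [0.4647, -0.2681, 0.1486]
ee_rot: [-3.141, -0.0, 0.005]
wrist_force: [0.2, 0.7, -0.7]
width: 0.0026
finger_force: 7.4
```

```bash
python3 -m pendant '[[0,0,0,0,0,0,0],[0,0,1,0,0,0,0],[0,0,2,0,0,0,0],[0,0,3,0,0,0,0],[-2,1,2,0,0,0,0],[-3,3,0,0,0,0,0],[-3,3,0,0,0,0,0],[-2,3,0,0,0,0,0]]'
```

```text
time: 3.35
tool_pos: [0.3628, -0.1676, 0.2285]
ee_rot: [3.142, 0.001, 0.003]
wrist_force: [0.2, 0.2, -2.0]
width: 0.0024
finger_force: 30.0
```

```bash
python3 -m pendant '[[0,4,0,0,0,0,0],[0,4,0,0,0,0,0],[0,4,0,0,0,0,0],[0,4,0,0,0,0,0],[0,4,0,0,0,0,0],[0,4,0,0,0,0,0],[0,4,0,0,0,0,0],[0,4,0,0,0,0,0]]'
python3 -m pendant '[[0,4,0,0,0,0,0],[0,4,0,0,0,0,0],[0,4,0,0,0,0,0],[2,4,0,0,0,0,0],[4,2.5,0,0,0,0,0],[4,0,0,0,0,0,0],[4,0,0,0,0,0,0],[3.5,0,0,0,0,0,0]]'
python3 - <<'E'
from h import *
cv2.imwrite("pics/s2.png",imaging.snapshot("scene")[60:300,120:440,::-1].repeat(2,0).repeat(2,1))
print(robot.get_obs()["joint_positions"])
E
```

```text
time: 4.15
tool_pos: [0.3641, 0.153, 0.2288]
ee_rot: [3.141, -0.001, 0.005]
wrist_force: [0.3, -0.6, -1.4]
width: 0.0022
finger_force: 30.0
time: 4.95
tool_pos: [0.5412, 0.3366, 0.2277]
ee_rot: [3.141, 0.001, 0.005]
wrist_force: [0.8, 0.5, -1.6]
width: 0.0024
finger_force: 30.0
[ 0.46377634  0.29027328  1.11611008 -0.00313522  1.73359361  2.03284514]
```

View pics/s2.png

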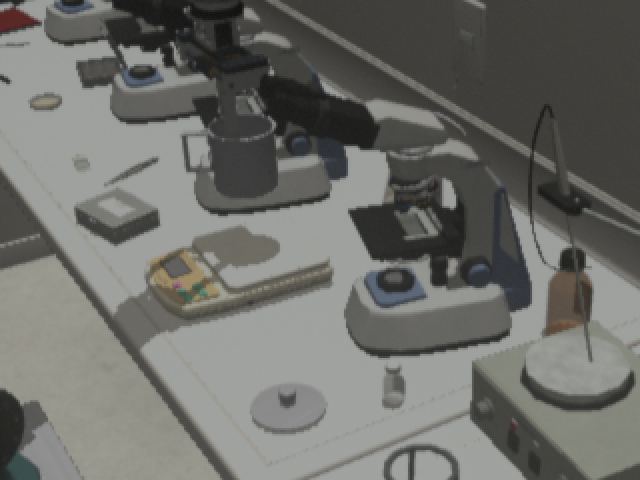

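The can hangs upright over the platter. Lowering it.

```bash
python3 -m pendant '[[0,0,-3,0,0,0,0],[0,0,-3,0,0,0,0],[0,0,-2.5,0,0,0,0],[0,0,-1.5,0,0,0,0],[0,0,-0.5,0,0,0,0],[0,0,-0.2,0,0,0,0],[0,0,0,0,0,0,0]]'
python3 -m pendant '[[0,0,-0.2,0,0,0,0],[0,0,0,0,0,0,0]]'
```

```text
time: 5.7
tool_pos: [0.5402, 0.3368, 0.1228]
ee_rot: [-3.141, -0.002, 0.005]
wrist_force: [0.6, -0.2, -1.5]
width: 0.0024
finger_force: 30.0
time: 5.9
tool_pos: [0.54, 0.3368, 0.1205]
ee_rot: [-3.141, -0.002, 0.005]
wrist_force: [0.6, 0.9, -2.9]
width: 0.0023
finger_force: 30.0
```

```bash
python3 -m pendant '[[0,0,-0.2,0,0,0,0],[0,0,0,0,0,0,0]]'; python3 -m pendant '[[0,0,-0.1,0,0,0,0],[0,0,0,0,0,0,0]]'
```

```text
time: 6.1
tool_pos: [0.5402, 0.3369, 0.1197]
ee_rot: [-3.14, -0.003, 0.005]
wrist_force: [-0.1, 0.8, 5.2]
width: 0.0026
finger_force: 30.0
time: 6.3
tool_pos: [0.5403, 0.3369, 0.1196]
ee_rot: [-3.14, -0.003, 0.005]
wrist_force: [-1.8, -1.0, 8.6]
width: 0.0023
finger_force: 30.0
```

```bash
python3 -m pendant '[[0,0,0.2,0,0,0,0.15],[0,0,0,0,0,0,0.3],[0,0,0,0,0,0,0.45],[0,0,0,0,0,0,0.45],[0,0,0,0,0,0,0.45]]'
python3 -m pendant '[[0,0,2,0,0,0,0.45],[0,0,4,0,0,0,0.45],[-2,-2,5,0,0,0,0.45],[-4,-3,2,0,0,0,0.45],[0,0,0,0,0,0,0.45]]'
python3 - <<'E'
from h import *
import pickle
im=imaging.snapshot("wrist");p=imaging.camera_params("wrist");cv2.imwrite("pics/w2.png",im[:300,:,::-1]);pickle.dump(p,open("w2.pkl","wb"))
print(proj("wrist",(.54,.29,.141),p))
E
```

```text
time: 6.8
tool_pos: [0.5394, 0.3364, 0.1178]
ee_rot: [3.141, 0.001, 0.005]
wrist_force: [0.2, -0.1, 0.3]
width: 0.0388
finger_force: 0.0
time: 7.3
tool_pos: [0.4835, 0.29, 0.2459]
ee_rot: [-3.139, -0.007, 0.004]
wrist_force: [1.1, 0.1, 0.2]
width: 0.0426
finger_force: 0.0
[316.77982746 174.53582741]
```

View pics/w2.png

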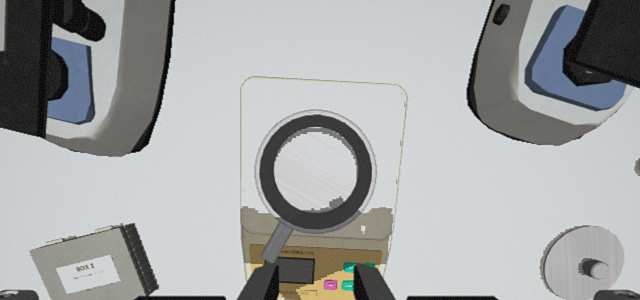

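Rim spans (255–377, 110–233), so the centre is (316,171), about 2 mm from where I intended it. I'll pour with the lip towards the base, and I'm going to the tray at tool yaw 152.5°.

```bash
python3 - <<'E'
from h import *
import pickle;p=pickle.load(open("w2.pkl","rb"))
for q in((316,171,.141),(255,171,.141),(377,171,.141),(316,110,.141),(316,233,.141),(242,78,.046),(407,86,.046)):print(ray("wrist",q[:2],q[2],p).round(4)[:2])
E
python3 -m pendant '[[-3,-2.5,1.5,0,0,6.5,1],[-3,-2.5,1.5,0,0,6.5,1],[-3,-2.5,1.5,0,0,6.5,1],[-3,-2.5,1.5,0,0,6.5,1],[0,-3.2,0,0,0,6.5,1],[0,-3.2,0,0,0,6.5,1],[0,-3.2,0,0,0,6.5,1],[0,-3.2,0,0,0,6.5,1]]'
python3 -m pendant '[[0,-3.2,0,0,0,6.5,1],[0,-3.2,0,0,0,6.5,1],[0,-3.2,0,0,0,6.5,1],[0,-3.2,0,0,0,6.5,1],[0,-3.2,0,0,0,6.5,1],[0,-3.2,0,0,0,6.5,1],[0,-3.2,0,0,0,6.5,1],[0,-3.2,0,0,0,6.5,1]]'
python3 -m pendant '[[0,-3.2,0,0,0,6.5,1],[0,-3.2,0,0,0,6.5,1],[0,-3.2,0,0,0,6.5,1],[0,-3.2,0,0,0,6.5,1],[2.8,-3.6,-3,0,0,5.6,1],[2.8,-3.6,-3,0,0,5.6,1],[2.8,-3.6,-3,0,0,5.6,1],[2.8,-3.6,-3,0,0,5.6,1]]'
```

```text
[0.5428 0.2906]
[0.5425 0.3394]
[0.543 0.242]
[0.5887 0.2909]
[0.4921 0.2904]
[0.6323 0.3666]
[0.6254 0.1985]
time: 8.15
tool_pos: [0.3654, 0.0623, 0.2992]
ee_rot: [-3.14, 0.001, 0.918]
wrist_force: [0.7, -1.7, -0.4]
width: 0.0938
finger_force: 0.0
time: 8.95
tool_pos: [0.3654, -0.1945, 0.2989]
ee_rot: [-3.14, -0.002, 1.824]
wrist_force: [-0.3, -0.5, 0.4]
width: 0.0941
finger_force: 0.0
time: 9.75
tool_pos: [0.4687, -0.4542, 0.1868]
ee_rot: [3.14, -0.002, 2.668]
wrist_force: [0.9, 0.4, 0.4]
width: 0.0941
finger_force: 0.0
```

```bash
python3 -m pendant '[[0,0,0,0,0,0,1],[0,0,0,0,0,0,1]]'
```

```text
time: 9.95
tool_pos: [0.4674, -0.4525, 0.1853]
ee_rot: [3.138, -0.008, 2.664]
wrist_force: [-0.8, -1.3, 1.0]
width: 0.094
finger_force: 0.0
```

```bash
python3 -m pendant '[[0.8,-1.5,-2,0,0,0,1],[0,0,-4,0,0,0,1],[0,0,-4,0,0,0,1],[0,0,-3.5,0,0,0,1],[0,0,-2,0,0,0,1],[0,0,-1,0,0,0,1],[0,0,0,0,0,0,1],[0,0,0,0,0,0,1]]'
```

```text
time: 10.75
tool_pos: [0.4765, -0.4685, 0.0285]
ee_rot: [-3.14, 0.004, 2.664]
wrist_force: [-0.2, 0.2, 0.2]
width: 0.0939
finger_force: 0.0
```

```bash
python3 -m pendant '[[0,0,-0.8,0,0,0,1],[0,0,-0.6,0,0,0,1],[0,0,0,0,0,0,1]]'; python3 -m pendant '[[0,0,0,0,0,0,0.7],[0,0,0,0,0,0,0.6],[0,0,0,0,0,0,0.5],[0,0,0,0,0,0,0.45],[0,0,0,0,0,0,0.45],[0,0,0,0,0,0,0.45]]'
```

```text
time: 11.05
tool_pos: [0.4757, -0.4678, 0.0115]
ee_rot: [-3.142, 0.001, 2.664]
wrist_force: [-0.5, 0.8, -0.1]
width: 0.0944
finger_force: 0.0
time: 11.65
tool_pos: [0.4755, -0.4677, 0.0115]
ee_rot: [3.142, -0.0, 2.664]
wrist_force: [-0.0, -0.3, -1.1]
width: 0.0578
finger_force: 29.9
```

```bash
python3 -m pendant '[[0,0,0.5,0,0,0,0.4],[0,0,1.5,0,0,0,0.4],[0,0,2.5,0,0,0,0.4],[0,0,3.5,0,0,0,0.4],[0,0,4,0,0,0,0.4],[0,0,4,0,0,0,0.4],[0,0,4,0,0,0,0.4],[0,0,3,0,0,0,0.4]]'
python3 -m pendant '[[0,0,1,0,0,0,0.4],[-1,1.3,0,0,0,-3,0.4],[-1.8,2.3,0,0,0,-3.2,0.4],[-2.8,3.6,0,0,0,-6.2,0.4],[-2.8,3.6,0,0,0,-6.2,0.4],[-2.8,3.6,0,0,0,-6.2,0.4],[0,3.2,0,0,0,-6.2,0.4],[0,3.2,0,0,0,-6.2,0.4]]'
python3 - <<'E'
from h import *
cv2.imwrite("pics/s3.png",imaging.snapshot("scene")[150:420,150:480,::-1].repeat(2,0).repeat(2,1))
E
```

```text
time: 12.45
tool_pos: [0.4758, -0.4679, 0.2464]
ee_rot: [-3.14, 0.005, 2.665]
wrist_force: [0.7, -0.3, -1.4]
width: 0.0578
finger_force: 29.9
time: 13.25
tool_pos: [0.3621, -0.258, 0.2506]
ee_rot: [-3.141, -0.001, 2.009]
wrist_force: [0.1, 0.4, -3.0]
width: 0.0576
finger_force: 29.9
```

View pics/s3.png

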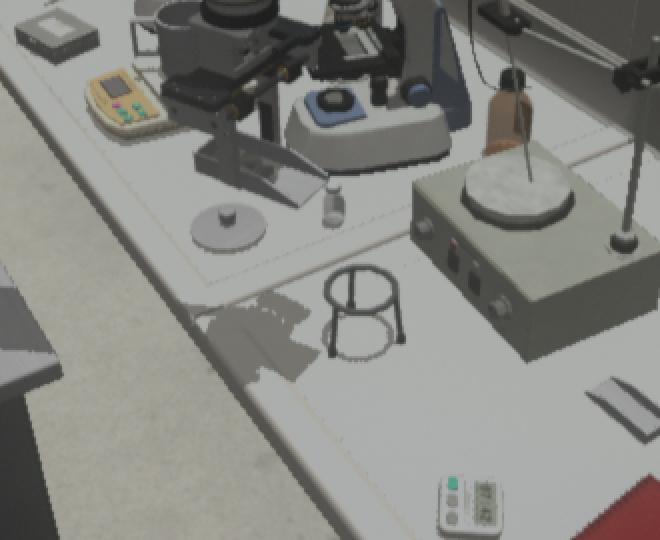

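The tray is held; chips are hidden behind the gripper. I'll check tray tilt by comparing the projected lip corners with the ones seen at about (293,253) and (314,240).

```bash
python3 - <<'E'
from h import *
from scipy.spatial.transform import Rotation as Ro
o=robot.get_obs();print(o["tool_pos"],o["ee_rot"],o["wrist_force"])
R=Ro.from_euler("z",o["ee_rot"][2])
for th in(0,10,20):
  T=R*Ro.from_euler("y",-th,degrees=True)
  print(th,[proj("scene",o["tool_pos"]+T.apply(np.array(v)-[.013,0,.0115])).round(0).tolist() for v in((-.065,.029,0),(-.065,-.029,0),(.065,.029,.024),(.065,-.029,.024))])
E
```

```text
[ 0.36248886 -0.25362988  0.25123434] [ 3.13927073 -0.00461184  2.01020659] [-1.06231718  4.40386408 -2.62522266]
0 [[297.0, 254.0], [313.0, 239.0], [246.0, 225.0], [263.0, 212.0]]
10 [[296.0, 258.0], [312.0, 244.0], [246.0, 222.0], [264.0, 209.0]]
20 [[294.0, 263.0], [310.0, 248.0], [248.0, 219.0], [265.0, 206.0]]
```

Level within a degree. Carrying on to the can.

```bash
python3 -m pendant '[[0,1.5,0,0,0,-3,0.4],[0,3.2,0,0,0,-6.2,0.4],[0,3.2,0,0,0,-6.2,0.4],[0,3.2,0,0,0,-6.2,0.4],[0,3.2,0,0,0,-6.2,0.4],[0,3.2,0,0,0,-6.2,0.4],[0,3.2,0,0,0,-6.2,0.4],[0,3.2,0,0,0,-6.2,0.4]]'
python3 -m pendant '[[0,3.2,0,0,0,-6.2,0.4],[0,3.2,0,0,0,-6.2,0.4],[0,3.2,0,0,0,-6.2,0.4],[0,3.2,0,0,0,-6.2,0.4],[0,3.2,0,0,0,-6.2,0.4],[0,3.2,0,0,0,-6.2,0.4],[0,2.2,0,0,0,-3,0.4],[1.5,2.4,0,0,0,0,0.4]]'
python3 -m pendant '[[2.4,2.8,0,0,0,0,0.4],[2.6,2.8,0,0,0,0,0.4],[2.6,2,0,0,0,0,0.4],[3.2,1,0,0,0,0,0.4],[3.2,0.7,0,0,0,0,0.4],[3.2,0.7,0,0,0,0,0.4],[3,0.7,0,0,0,0,0.4],[2,0.3,0,0,0,0,0.4]]'
python3 -m pendant '[[0.8,0.1,0,0,0,0,0.4],[0,0,0,0,0,0,0.4],[0,0,0,0,0,0,0.4]]'
```

```text
time: 14.1
tool_pos: [0.3628, -0.0194, 0.2507]
ee_rot: [-3.14, 0.0, 1.201]
wrist_force: [0.5, -0.8, -1.7]
width: 0.058
finger_force: 29.9
time: 14.9
tool_pos: [0.3772, 0.2183, 0.251]
ee_rot: [-3.142, 0.001, 0.505]
wrist_force: [0.9, -0.8, -2.0]
width: 0.0579
finger_force: 29.9
time: 15.7
tool_pos: [0.6019, 0.3273, 0.2489]
ee_rot: [-3.141, 0.003, 0.504]
wrist_force: [-0.8, 0.3, -2.5]
width: 0.0578
finger_force: 29.9
time: 16.0
tool_pos: [0.6077, 0.3282, 0.2511]
ee_rot: [-3.141, 0.001, 0.504]
wrist_force: [0.3, -0.1, -2.6]
width: 0.0573
finger_force: 29.9
```

```bash
python3 -m pendant '[[0.22,0.12,-1.5,1.81,-3.28,0,0.4],[0.22,0.12,-1.5,1.81,-3.28,0,0.4],[0.22,0.12,-1.5,1.81,-3.28,0,0.4],[0.22,0.12,-1.5,1.81,-3.28,0,0.4],[0,0,0,0,0,0,0.4],[0,0,0,0,0,0,0.4]]'
python3 - <<'E'
from h import *
from scipy.spatial.transform import Rotation as Ro
o=robot.get_obs();R=Ro.from_euler("xyz",o["ee_rot"])
# tool z=-tray z ; tool x=tray x
print(R.as_matrix().round(3), o["tool_pos"]+R.apply([-.078,0,.0095]),o["joint_positions"])
E
```

```text
time: 16.6
tool_pos: [0.6162, 0.333, 0.1922]
ee_rot: [-3.141, -0.26, 0.504]
wrist_force: [0.2, 0.2, -0.2]
width: 0.0576
finger_force: 29.9
[[ 0.846  0.483  0.225]
 [ 0.467 -0.876  0.124]
 [ 0.257 -0.    -0.966]] [0.55233634 0.29776548 0.16288594] [0.401668   0.23639525 1.27089907 0.02697659 1.37525682 1.4665154 ]
```

```bash
python3 -m pendant '[[-0.25,-0.14,0.62,2.415,-4.378,0,0.4],[-0.29,-0.16,0.6,2.415,-4.378,0,0.4],[0,0,0,0,0,0,0.4],[-0.34,-0.19,0.56,2.415,-4.378,0,0.4],[0,0,0,0,0,0,0.4],[-0.39,-0.21,0.53,2.415,-4.378,0,0.4],[0,0,0,0,0,0,0.4],[0,0,0,0,0,0,0.4]]'
python3 -m pendant '[[-0.42,-0.23,0.49,2.415,-4.378,0,0.4],[0,0,0,0,0,0,0.4],[-0.46,-0.25,0.45,2.415,-4.378,0,0.4],[0,0,0,0,0,0,0.4],[-0.48,-0.27,0.4,2.415,-4.378,0,0.4],[-0.52,-0.28,0.34,2.415,-4.378,0,0.4],[0,0,0,0,0,0,0.4],[0,0,0,0,0,0,0.4]]'
python3 - <<'E'
from h import *
from scipy.spatial.transform import Rotation as Ro
o=robot.get_obs();R=Ro.from_euler("xyz",o["ee_rot"])
print(o["tool_pos"]+R.apply([-.078,0,.0095]),o["joint_positions"].round(2))
a=imaging.snapshot("wrist")[:,:,::-1];b=imaging.snapshot("scene")[80:240,180:400,::-1]
b=cv2.resize(b,(440,320),interpolation=cv2.INTER_CUBIC);a=cv2.resize(a,(427,320))
c=np.hstack([a,b]);cv2.imwrite("pics/p1.png",cv2.resize(c,(800,295)))
E
```

```text
time: 17.4
tool_pos: [0.6057, 0.3265, 0.2161]
ee_rot: [3.142, -0.61, 0.504]
wrist_force: [0.1, 1.1, -2.0]
width: 0.0579
finger_force: 29.9
time: 18.2
tool_pos: [0.5869, 0.3163, 0.2328]
ee_rot: [-3.141, -0.959, 0.504]
wrist_force: [-0.4, 0.7, -0.5]
width: 0.0575
finger_force: 29.9
[0.55444536 0.29847085 0.16346198] [ 0.34 -0.22  1.92  0.28  0.51  1.23]
```

View pics/p1.png

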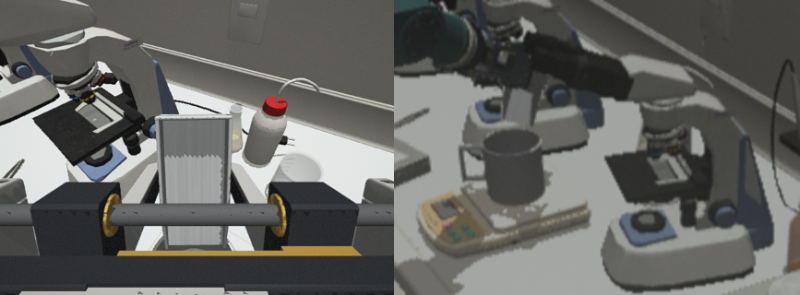

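The visible part of the tray is empty and the can stands upright. I'll tip a bit further to clear any straggler, then level out and retreat.

```bash
python3 -m pendant '[[-0.54,-0.3,0.3,2.415,-4.378,0,0.4],[-0.5,-0.28,0.3,2,-3.6,0,0.4],[0,0,0,0,0,0,0.4],[0,0,0,0,0,0,0.4],[0,0,1,0,0,0,0.4],[0,0,2,-3.86,7,0,0.4],[0,0,2,-3.86,7,0,0.4],[0,0,1.5,-3.86,7,0,0.4]]'
python3 -m pendant '[[0,0,1,-3.86,7,0,0.4],[0,0,1,-3.86,7,0,0.4],[0,0,0.5,-3.86,7,0,0.4],[0,0,0,-3.86,7,0,0.4],[0,0,0,-3.86,7,0,0.4],[0,0,0,0,0,0,0.4],[0,0,0,0,0,0,0.4]]'
```

```text
time: 19.1
tool_pos: [0.5761, 0.3127, 0.3019]
ee_rot: [-3.137, -0.733, 0.506]
wrist_force: [0.5, 1.2, -0.7]
width: 0.0575
finger_force: 29.9
time: 19.8
tool_pos: [0.5769, 0.3141, 0.3212]
ee_rot: [-3.132, -0.038, 0.505]
wrist_force: [0.1, 0.3, -0.8]
width: 0.0582
finger_force: 29.9
```

```bash
python3 -m pendant '[[-4,-1.5,-0.5,-1,1.9,0,0.4],[-4,-1.5,0,0,0,0,0.4],[-4,-1.5,0,0,0,0,0.4],[-4,-1.5,0,0,0,0,0.4],[-3,-2,0,0,0,0,0.4],[-2.5,-3,0,0,0,3,0.4],[0,-3.2,0,0,0,6.5,0.4],[0,-3.2,0,0,0,6.5,0.4]]'
python3 -m pendant '[[0,-3.2,0,0,0,6.5,0.4],[0,-3.2,0,0,0,6.5,0.4],[0,-3.2,0,0,0,6.5,0.4],[0,-3.2,0,0,0,6.5,0.4],[0,-3.2,0,0,0,6.5,0.4],[0,-3.2,0,0,0,6.5,0.4],[0,-3.2,0,0,0,6.5,0.4],[0,-3.2,0,0,0,6.5,0.4]]'
python3 -m pendant '[[0,-3.2,0,0,0,6.5,0.4],[0,-3.2,0,0,0,6.5,0.4],[0,-3.2,0,0,0,6.5,0.4],[0,-3.2,0,0,0,6.5,0.4],[0,-3.2,0,0,0,6.5,0.4],[0,-3.2,0,0,0,6.5,0.4],[0,0,0,0,0,0,0.4],[0,0,0,0,0,0,0.4]]'
python3 - <<'E'
from h import *
im=imaging.snapshot("top")[:,:,::-1];cv2.imwrite("pics/t2f.png",im)
q=proj("top",(.543,.29,.1)).round().astype(int);print(q)
a=cv2.resize(im[q[1]-28:q[1]+28,q[0]-28:q[0]+28],(392,392),interpolation=cv2.INTER_CUBIC)
q=proj("top",(.4,-.3,.2)).round().astype(int)
b=cv2.resize(im[215:325,q[0]-55:q[0]+55],(392,392))
cv2.imwrite("pics/t2.png",np.hstack([a,b]))
E
```

```text
time: 20.6
tool_pos: [0.3578, 0.1383, 0.3199]
ee_rot: [-3.137, -0.008, 0.79]
wrist_force: [0.8, -0.0, -2.0]
width: 0.0578
finger_force: 29.9
time: 21.4
tool_pos: [0.3583, -0.1172, 0.3195]
ee_rot: [-3.137, 0.006, 1.696]
wrist_force: [0.3, -0.1, -1.5]
width: 0.0578
finger_force: 29.9
time: 22.2
tool_pos: [0.3589, -0.3076, 0.3192]
ee_rot: [-3.13, 0.004, 2.371]
wrist_force: [-0.1, -0.0, 0.0]
width: 0.0579
finger_force: 29.9
[171 253]
```

View pics/t2.png

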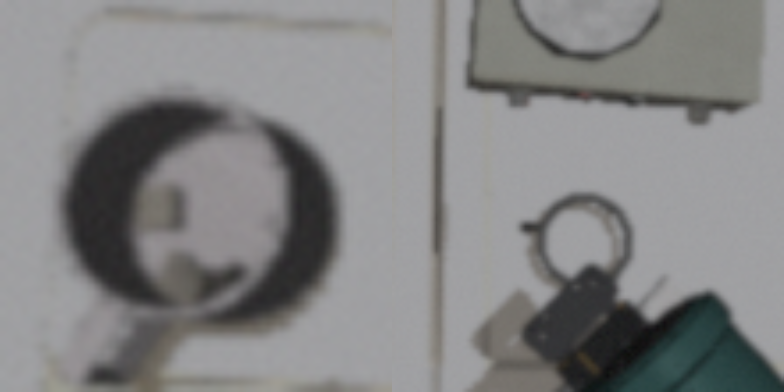

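Two or three chips are visible in the can; the near wall hides the rest. I'll put the tray back at its old spot and then check from above.

```bash
python3 -m pendant '[[2.9,-4,-2.5,0,0,4.2,0.4],[2.9,-4,-2.5,0,0,4.2,0.4],[2.9,-4,-2.5,0,0,4.2,0.4],[2.9,-4,-2.5,0,0,4.2,0.4],[0,0,-4,0,0,0,0.4],[0,0,-4,0,0,0,0.4],[0,0,-4,0,0,0,0.4],[0,0,-3,0,0,0,0.4]]'
python3 -m pendant '[[0,0,-2,0,0,0,0.4],[0,0,-1.5,0,0,0,0.4],[0,0,0,0,0,0,0.4],[0,0,0,0,0,0,0.4]]'
```

```text
time: 23.05
tool_pos: [0.4647, -0.4505, 0.0756]
ee_rot: [-3.13, -0.001, 2.668]
wrist_force: [-0.3, -0.9, -1.5]
width: 0.0581
finger_force: 29.9
time: 23.45
tool_pos: [0.4656, -0.4527, 0.0439]
ee_rot: [-3.129, 0.002, 2.668]
wrist_force: [0.6, -0.2, -1.0]
width: 0.0577
finger_force: 29.9
```

```bash
python3 -m pendant '[[0,0,-1.5,0,0,0,0.4],[0,0,-1,0,0,0,0.4],[0,0,-0.5,0,0,0,0.4],[0,0,0,0,0,0,0.4]]';python3 -m pendant '[[0,0,-0.2,0,0,0,0.4],[0,0,0,0,0,0,0.4]]'
```

```text
time: 23.85
tool_pos: [0.4647, -0.4527, 0.0119]
ee_rot: [-3.13, -0.001, 2.667]
wrist_force: [-0.0, -0.6, -2.1]
width: 0.0576
finger_force: 30.0
time: 24.05
tool_pos: [0.4649, -0.4529, 0.0116]
ee_rot: [-3.13, 0.0, 2.667]
wrist_force: [-2.3, 2.8, 5.2]
width: 0.0583
finger_force: 32.8
```

```bash
python3 -m pendant '[[0,0,0,0,0,0,0.7],[0,0,0,0,0,0,0.9],[0,0,0,0,0,0,1],[0,0,0,0,0,0,1],[0,0,2,0,0,0,1],[0,0,4,0,0,0,1],[0,0,4.5,0,0,0,1],[0,0,4.5,0,0,0,1]]'
python3 -m pendant '[[-2,3.2,4.5,0,0,-6.5,1],[-2.5,3.2,4.5,0,0,-6.5,1],[-2.5,3.2,0,0,0,-6.5,1],[-2.5,3.2,0,0,0,-6.5,1],[0,3.2,0,0,0,-6.5,1],[0,3.2,0,0,0,-6.5,1],[0,3.2,0,0,0,-6.5,1],[0,3.2,0,0,0,-6.5,1]]'
python3 -m pendant '[[0,3.2,0,0,0,-6.5,1],[0,3.2,0,0,0,-6.5,1],[0,3.2,0,0,0,-6.5,1],[0,3.2,0,0,0,-6.5,1],[0,3.2,0,0,0,-6.5,1],[0,3.2,0,0,0,-6.5,1],[0,3.2,0,0,0,-6.5,0.7],[0,3.2,0,0,0,-6.5,0.7]]'
python3 -m pendant '[[0,3.2,0,0,0,-6.5,0.7],[0,3.2,0,0,0,-6.5,0.7],[0,3.2,0,0,0,-6.5,0.7],[0,3.2,0,0,0,-6.5,0.7],[0,3.2,0,0,0,-6.5,0.7],[1,3,0,0,0,-6.5,0.7],[2,2.5,0,0,0,-6.5,0.7],[3,2,0,0,0,-3,0.7]]'
python3 -m pendant '[[3,0,0,0,0,0,0.7],[2,0,0,0,0,0,0.7],[0,0,0,0,0,0,0.7],[0,0,0,0,0,0,0.7]]'
python3 - <<'E'
from h import *
import pickle
im=imaging.snapshot("wrist");p=imaging.camera_params("wrist");cv2.imwrite("pics/w3.png",im[:340,:,::-1]);pickle.dump(p,open("w3.pkl","wb"))
print(proj("wrist",(.543,.29,.141),p))
E
```

```text
time: 24.85
tool_pos: [0.4649, -0.4517, 0.1602]
ee_rot: [-3.133, -0.002, 2.667]
wrist_force: [0.6, -1.1, 0.1]
width: 0.0937
finger_force: 0.0
time: 25.65
tool_pos: [0.3771, -0.2052, 0.2349]
ee_rot: [-3.131, -0.002, 1.755]
wrist_force: [0.3, -0.1, 0.5]
width: 0.094
finger_force: 0.0
time: 26.45
tool_pos: [0.3768, 0.0508, 0.235]
ee_rot: [-3.129, -0.001, 0.848]
wrist_force: [0.5, 0.7, 0.3]
width: 0.0815
finger_force: 0.0
time: 27.25
tool_pos: [0.4363, 0.2863, 0.2352]
ee_rot: [-3.129, 0.001, 0.006]
wrist_force: [0.2, 0.1, 0.5]
width: 0.0655
finger_force: 0.0
time: 27.65
tool_pos: [0.4865, 0.2841, 0.2346]
ee_rot: [-3.13, 0.003, 0.006]
wrist_force: [-0.6, 0.6, -0.2]
width: 0.0656
finger_force: 0.0
[309.35304154 172.40036257]
```

View pics/w3.png

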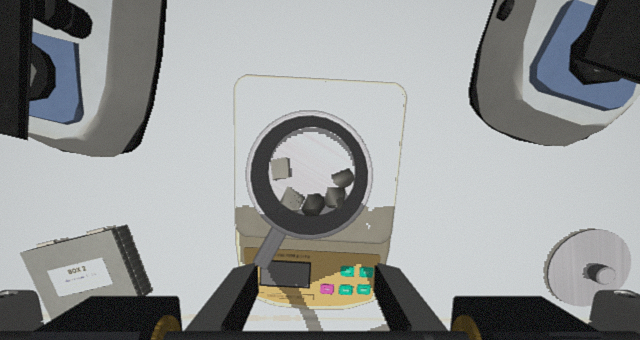

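The view shows all five chips in the can, at (281,169), (343,178), (293,199), (314,204) and (336,198). Rim spans (246–373, 110–238). I've viewed 11 pictures, one over the limit of 10, so from here I'll measure by code only. Circle fits for can and lid:

```bash
cat >> h.py <<'E'
def circ(img,guess,rng,p,z,win=25):
    """best Hough circle near guess -> world centre, radius px and metric"""
    g=cv2.GaussianBlur(cv2.cvtColor(img,cv2.COLOR_BGR2GRAY),(3,3),0)
    c=cv2.HoughCircles(g,cv2.HOUGH_GRADIENT_ALT,1.5,3,param1=120,param2=.5,minRadius=rng[0],maxRadius=rng[1])
    c=[] if c is None else [k for k in c[0] if np.hypot(k[0]-guess[0],k[1]-guess[1])<win]
    for k in c[:5]:
        X=ray("wrist",k[:2],z,p);Y=ray("wrist",(k[0]+k[2],k[1]),z,p);print(k.round(1),X[:2].round(4),"R",np.linalg.norm(Y-X).round(4))
E
python3 - <<'E'
from h import *
import pickle
L=lambda n:pickle.load(open(n,"rb"))
print("can w3");circ(cv2.imread("pics/w3.png"),(309,174),(50,72),L("w3.pkl"),.141)
print("can w2");circ(cv2.imread("pics/w2.png"),(316,171),(50,72),L("w2.pkl"),.141)
print("lid w1");circ(cv2.imread("pics/w1.png"),(148,208),(30,45),L("w1.pkl"),.009)
print("knob w1");circ(cv2.imread("pics/w1.png"),(138,211),(6,16),L("w1.pkl"),.035)
E
```

```text
can w3
[307.5 174.   62.1] [0.5418 0.2914] R 0.048
[295.5 192.   64. ] [0.5278 0.3008] R 0.0502
[298.5 153.   64.9] [0.5575 0.2983] R 0.0495
can w2
[315.  174.   60.3] [0.5404 0.2914] R 0.0482
[292.5 169.5  65. ] [0.5439 0.3094] R 0.0519
[310.5 153.   56.9] [0.5567 0.295 ] R 0.0448
lid w1
[145.5 210.   37.4] [ 0.4231 -0.0493] R 0.0507
knob w1
[136.5 213.    9. ] [ 0.4232 -0.0508] R 0.0115
[150.  231.   13.6] [ 0.3997 -0.0655] R 0.0176
```

```bash
python3 -m pendant '[[-4,0,0,0,0,0,0.6],[-4,-2,0,0,0,0,0.6],[-4,-4,0,0,0,0,0.6],[0,-4,0,0,0,0,0.6],[0,-4,0,0,0,0,0.6],[0,-4,0,0,0,0,0.6],[0,-4,0,0,0,0,0.6],[0,-4,-1,0,0,0,0.6]]'
python3 -m pendant '[[1,-4,-1,-0.6,0,0,0.6],[1,-3,-1,0,0,0,0.6],[0,0,0,0,0,0,0.6],[0,0,0,0,0,0,0.6]]'
python3 - <<'E'
from h import *
import pickle
im=imaging.snapshot("wrist")[:,:,::-1].copy();p=imaging.camera_params("wrist");cv2.imwrite("pics/w4.png",im)
g=proj("wrist",(.425,-.052,.009),p);k=proj("wrist",(.425,-.052,.035),p);print(g,k)
print("lid");circ(im,g,(40,85),p,.009)
print("knob");circ(im,k,(8,25),p,.035)
E
```

```text
time: 28.5
tool_pos: [0.3713, 0.0277, 0.2272]
ee_rot: [-3.13, -0.005, 0.007]
wrist_force: [0.4, -1.4, 0.3]
width: 0.0565
finger_force: 0.0
time: 28.9
tool_pos: [0.391, -0.041, 0.2056]
ee_rot: [-3.14, 0.0, 0.004]
wrist_force: [-0.9, -0.6, 0.1]
width: 0.0561
finger_force: 0.0
[326.46601392 190.53336658] [327.18192344 192.89355829]
lid
[345.  198.   63.4] [ 0.417  -0.0724] R 0.0694
[319.5 190.5  46. ] [ 0.425  -0.0444] R 0.0501
[330.  205.5  58.2] [ 0.4086 -0.0561] R 0.0641
[316.5 204.   58.6] [ 0.4102 -0.0412] R 0.0645
knob
[325.5 193.5  13.5] [ 0.4244 -0.0503] R 0.0137
[337.5 189.   21.6] [ 0.429  -0.0624] R 0.0219
[316.5 198.   16.1] [ 0.4197 -0.0412] R 0.0164
```

```bash
cat >> h.py <<'E'
def fit(img,p,c0,R,z,span=.006):
    g=cv2.GaussianBlur(cv2.cvtColor(img,cv2.COLOR_BGR2GRAY),(3,3),0).astype(np.float32)
    gx,gy=cv2.Sobel(g,5,1,0),cv2.Sobel(g,5,0,1);M=np.hypot(gx,gy);M=np.minimum(M,150)
    a=np.linspace(0,2*np.pi,180);best=[]
    for x in np.arange(-span,span+1e-9,.0005):
        for y in np.arange(-span,span+1e-9,.0005):
            W=np.c_[c0[0]+x+R*np.cos(a),c0[1]+y+R*np.sin(a),np.full(180,z)]@p["R"].T+p["t"]
            u=W@p["camera_matrix"].T;u=(u[:,:2]/u[:,2:]).astype(np.float32)
            best.append((cv2.remap(M,u[:,:1],u[:,1:],cv2.INTER_LINEAR).mean(),c0[0]+x,c0[1]+y))
    best.sort(reverse=True);return np.mean(best[:5],0).round(4)
E
cp w1.pkl w4.pkl; python3 - <<'E'
from h import *
import pickle
L=lambda n:pickle.load(open(n,"rb"))
I=lambda n:cv2.imread(f"pics/{n}.png")
for n in("w2","w3"):
    for R in(.048,.0455): print("can",n,R,fit(I(n),L(n+".pkl"),(.542,.291),R,.141))
print("lid w1",fit(I("w1"),L("w1.pkl"),(.424,-.05),.05,.008),fit(I("w1"),L("w1.pkl"),(.424,-.05),.011,.035))
p=imaging.camera_params("wrist");print("lid w4",fit(I("w4"),p,(.424,-.05),.05,.008),fit(I("w4"),p,(.424,-.05),.011,.035),robot.get_obs()["tool_pos"])
E
```

```text
can w2 0.048 [88.16    0.5381  0.2916]
can w2 0.0455 [139.3214   0.5406   0.2913]
can w3 0.048 [100.8458   0.5411   0.2921]
can w3 0.0455 [147.4263   0.5393   0.2906]
lid w1 [ 1.022046e+02  4.233000e-01 -4.990000e-02] [ 8.98971e+01  4.22900e-01 -5.38000e-02]
lid w4 [ 7.37726e+01  4.24200e-01 -4.99000e-02] [ 1.191635e+02  4.260000e-01 -4.940000e-02] [ 0.39131563 -0.04055701  0.20605238]
```

```bash
python3 -m pendant '[[1.6,-0.5,-3,0,0,0,0.6],[1.7,-0.45,-4,0,0,0,0.6],[0,0,-4,0,0,0,0.6],[0,0,-3,0,0,0,0.6],[0,0,-2,0,0,0,0.6],[0,0,-1,0,0,0,0.6],[0,0,0,0,0,0,0.6],[0,0,0,0,0,0,0.6]]'
```

```text
time: 29.75
tool_pos: [0.4259, -0.0505, 0.0371]
ee_rot: [-3.141, -0.003, 0.007]
wrist_force: [0.1, -0.2, -0.3]
width: 0.0565
finger_force: 0.0
```

```bash
python3 -m pendant '[[-0.15,0,-0.5,0,0,0,0.6],[0,0,-0.4,0,0,0,0.6],[0,0,0,0,0,0,0.4],[0,0,0,0,0,0,0.2],[0,0,0,0,0,0,0.1],[0,0,0,0,0,0,0.1],[0,0,0,0,0,0,0.1],[0,0,0,0,0,0,0.1]]'
```

```text
time: 30.55
tool_pos: [0.4235, -0.051, 0.0268]
ee_rot: [-3.141, -0.0, 0.005]
wrist_force: [-0.3, -0.3, 0.9]
width: 0.0211
finger_force: 30.0
```

```bash
python3 -m pendant '[[0,0,1,0,0,0,0.1],[0,0,3,0,0,0,0.1],[0,0,4,0,0,0,0.1],[0,0,4,0,0,0,0.1],[-1,1,4,0,0,0,0.1],[-2,3,4,0,0,0,0.1],[-1.5,4,2,0,0,0,0.1],[0,4,0,0,0,0,0.1]]'
python3 -m pendant '[[0,4,0,0,0,0,0.1],[0,4,0,0,0,0,0.1],[0,4,0,0,0,0,0.1],[0,4,0,0,0,0,0.1],[1,3,0,0,0,0,0.1],[2,3,0,0,0,0,0.1],[4,0,0,0,0,0,0.1],[4,0,0,0,0,0,0.1]]'
python3 -m pendant '[[3,0,0,0,0,0,0.1],[1.5,0,0,0,0,0,0.1],[0,0,0,0,0,0,0.1],[0,0,0,0,0,0,0.1]]'
```

```text
time: 31.35
tool_pos: [0.3803, 0.0677, 0.2491]
ee_rot: [-3.14, -0.01, 0.003]
wrist_force: [0.7, -0.3, -1.7]
width: 0.021
finger_force: 30.0
time: 32.15
tool_pos: [0.4903, 0.2883, 0.2443]
ee_rot: [-3.14, -0.0, 0.009]
wrist_force: [0.1, 0.0, -0.0]
width: 0.0208
finger_force: 30.0
time: 32.55
tool_pos: [0.5343, 0.2868, 0.2438]
ee_rot: [-3.141, 0.001, 0.005]
wrist_force: [0.0, 0.6, -0.1]
width: 0.0209
finger_force: 30.0
```

Adjust (+0.55, +0.35 cm), lower to just above the rim and read.

```bash
python3 -m pendant '[[0.55,0.35,-2,0,0,0,0.1],[0,0,-2.5,0,0,0,0.1],[0,0,-1.5,0,0,0,0.1],[0,0,-0.8,0,0,0,0.1],[0,0,0,0,0,0,0.1],[0,0,0,0,0,0,0.1]]'
```

```text
time: 33.15
tool_pos: [0.5404, 0.2906, 0.177]
ee_rot: [-3.14, -0.002, 0.006]
wrist_force: [0.9, 0.4, -1.6]
width: 0.0206
finger_force: 30.0
```

```bash
python3 -m pendant '[[0,0,-0.5,0,0,0,0.1],[0,0,-0.3,0,0,0,0.1],[0,0,0,0,0,0,0.1],[0,0,0,0,0,0,0.1]]';python3 -m pendant '[[0,0,-0.2,0,0,0,0.1],[0,0,0,0,0,0,0.1]]';python3 -m pendant '[[0,0,-0.2,0,0,0,0.1],[0,0,0,0,0,0,0.1]]'
```

```text
time: 33.55
tool_pos: [0.5404, 0.2904, 0.1678]
ee_rot: [-3.141, -0.0, 0.005]
wrist_force: [-0.2, 0.0, -0.6]
width: 0.0209
finger_force: 30.0
time: 33.75
tool_pos: [0.5402, 0.2903, 0.1656]
ee_rot: [-3.141, 0.0, 0.006]
wrist_force: [0.3, -0.3, -0.6]
width: 0.0208
finger_force: 30.0
time: 33.95
tool_pos: [0.5402, 0.2903, 0.1634]
ee_rot: [-3.141, 0.0, 0.006]
wrist_force: [0.6, -0.1, -0.5]
width: 0.0206
finger_force: 30.0
```

Going in freely at 0.1634; seat is expected near 0.1618.

```bash
python3 -m pendant '[[0,0,-0.15,0,0,0,0.1],[0,0,0,0,0,0,0.1]]';python3 -m pendant '[[0,0,-0.1,0,0,0,0.1],[0,0,0,0,0,0,0.1]]'
```

```text
time: 34.15
tool_pos: [0.5403, 0.2904, 0.1622]
ee_rot: [-3.141, -0.0, 0.006]
wrist_force: [-0.4, -0.2, 0.1]
width: 0.0206
finger_force: 30.0
time: 34.35
tool_pos: [0.5404, 0.2904, 0.1621]
ee_rot: [-3.14, -0.001, 0.006]
wrist_force: [-0.8, -0.2, 2.9]
width: 0.0206
finger_force: 30.0
```

Seated contact at the expected height. Release, back off, and check by code.

```bash
python3 -m pendant '[[0,0,0,0,0,0,0.3],[0,0,0,0,0,0,0.5],[0,0,0,0,0,0,0.5],[0,0,0,0,0,0,0.5],[0,0,2,0,0,0,0.5],[0,0,4,0,0,0,0.5],[-2,0,3,0,0,0,0.5],[-3,0,0,0,0,0,0.5]]'
python3 -m pendant '[[0,0,0,0,0,0,0.5],[0,0,0,0,0,0,0.5]]'
python3 - <<'E'
from h import *
im=imaging.snapshot("wrist")[:,:,::-1].copy();p=imaging.camera_params("wrist")
print("flange",fit(im,p,(.5405,.2905),.05,.144),"rim at .141 R.05",fit(im,p,(.5405,.2905),.05,.141),"knob",fit(im,p,(.5405,.2905),.011,.170))
t=imaging.snapshot("top")[:,:,::-1].copy();cv2.imwrite("pics/t3.png",t)
q=imaging.camera_params("top")
print("top flange",fit(t,q,(.5405,.2905),.05,.145),"tripod ring",fit(cv2.imread("pics/top0.png"),q,(.464,-.312),.048,.17),fit(t,q,(.464,-.312),.044,.075))
E
```

```text
time: 35.15
tool_pos: [0.4927, 0.2911, 0.2567]
ee_rot: [-3.137, -0.009, 0.004]
wrist_force: [0.1, 0.8, 0.6]
width: 0.0473
finger_force: 0.0
time: 35.35
tool_pos: [0.4902, 0.2904, 0.2513]
ee_rot: [-3.141, -0.001, 0.006]
wrist_force: [0.3, -0.0, 0.4]
width: 0.047
finger_force: 0.0
flange [70.7355  0.5406  0.2897] rim at .141 R.05 [64.0198  0.5406  0.2898] knob [129.6804   0.5406   0.2897]
top flange [76.3123  0.5395  0.2876] tripod ring [130.1844   0.4633  -0.3129] [138.2795   0.4606  -0.3117]
```

Flange and knob both fit at (0.5406, 0.2897) for the seated heights, so the lid is level and centred. The tripod has not moved. Handing in.

```bash
python3 -c "
from bench import robot;print(robot.close_job())"
```

```text
the job is handed in; nothing more can be done
None
```

I handed the job in at about 35 s of the 72 s allowed, with no verdict returned: the can is on the platter with all five chips inside and the lid seated, the empty tray is back on the bench near its starting spot, and the tripod has not moved measurably; I viewed 11 pictures, one over the limit of 10.

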